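# Change over two chip readers with push-push carriers

## Robot

A 7-joint arm with a two-finger parallel gripper is mounted at the origin on the work surface. World frame = base frame: x ahead of the robot, y to its left, z up, the work surface at z = 0. Lengths are in m, angles in rad, forces in N, time in s.
With the tool pointing down it reaches from about 0.425 to 0.925 m from the base axis. Payload 6.8 kg.
Tool frame: the origin (TCP) lies at the very end of the fingers, on their centre line; the grasp point (between the pads) lies 19 mm behind it (r.tcp_to_grasp is the distance from the TCP to the grasp point, in m); z points along the fingers, y is the line along which they close (so a half turn about z gives the same grasp; the last joint's range is limited). The gripper opens to 85 mm and grips with 20 to 120 N. Pads are 22 mm wide; open, the fingers measure 114 mm over their backs; the gripper's body (76 mm by 85 mm) begins 54 mm behind the grasp point. The pads swing forward as they close: fully open they stand 13 mm farther back than shut.
Start: joints at [-1.27, 0.477, 0.022, 1.555, -0.011, 1.109, -0.083], TCP at [0.268, 0.619, 0.231] pointing down, gripper open.
Joint ranges: [-2.96, 2.96], [-0.34, 2.1], [-1.41, 1.46], [0.24, 2.44], [-1.37, 4.51], [0.17, 1.92], [-2.96, 2.96]. Speed limits (rad/s): [2.39, 2.39, 3.14, 3.14, 3.14, 3.14, 3.14].

## Interface

Orientations are given as a rotation vector (axis times angle).
In Python, from bench import r gives the robot as it stands.
- The arm moves only by the tool step_arm, never from a script. Its argument "moves" is a list of rows, each a list of 7 numbers: the shift along the tool's x, y, z in mm, then the turn, a rotation vector about the tool's x, y, z in rad, then the finger opening in mm, from 0 to 85.4. A call has 1 to 8 rows; each row is the pose to reach, as a shift and turn from the pose commanded when the call began, along the tool's axes at that moment; what a row does not reach only later rows make up. A row lasts 1/10 s, in which the tool goes at most 50 mm and 8.59 degrees, less where a joint would pass 70% of its speed; a pose out of reach is approached as far as the arm can. A call with a gripper value outside its range is refused whole. The fingers move at their own pace and stop on an object; "grip_force" is the grip in N (left out, the last holds). Time passes only in rows, so rows that repeat a pose let the fingers close. It gives the time, the measured TCP pose, the force, the opening and the grip force at its end, in the units of the state.
- r.get_obs(): the state, without advancing time (a new reading comes with each control period).
- r.grab_frame(name): name is "scene" or "top" or "wrist"; returns a dict with "image" (384x512x3 uint8, red, green, blue), "depth" (384x512 float32, m along the optical axis (not along the pixel's ray), 0 where there is no reading), "mtx" (3x3 intrinsics, pixels), "rvec" (rotation vector, rad) and "tvec" (3), from world to camera coordinates, as OpenCV has them. Camera axes: x right, y down, z forward; pixel columns grow to the right and rows downward; lengths in m; the calibration is good to about 2 mm. A picture is of the moment at which its call begins.
- r.hand_in(): hands the job in; it is judged then, once.
The state is a dict: "clock": time; "joints": joint angles; "qvel": joint speeds; "tau": joint torques, N m; "tcp_pos": TCP position; "orientation": TCP orientation; "contact_force": force on the tool from outside, world axes, zero at the start; "moment": the same for the moment, N m; "grip_width": finger opening in m; "gripper_force": force on a finger pad.
Only numpy, scipy, OpenCV 4.12 (cv2) and the standard library are available. Lean on these libraries where they do the work, as an engineer would, in place of code of your own. Each camera call takes 0.05 s, during which the arm holds its last target. There are 200 camera calls.

## Task

The four black chip readers on the lab bench have push-push carriers in their tops. The run in the reader with the blue carrier is finished, so press that carrier to release it and let it pop up; the reader with the yellow carrier holds a fresh chip, so press that carrier fully down until it locks and stays down. Leave the green carrier locked and the white one up, without pressing them.

Things in the scene. Friction and masses are not known exactly. Their poses are not given: they have to be found in the camera images.
- blue_top (a point): Centre of the flat top (50 mm x by 40 mm y) of the blue chip carrier; locked at the start. It slides straight down on a spring (1 to 4 N, damped) in a fixed black reader 115 mm (x) by 95 mm (y), whose flat top is 70 mm above the table; a tilted screen, lower than that, reaches 75 mm from the centre at -x. z up, x towards the reader's back. All four readers are alike but for colour.
- yellow_top (a point): Centre of the yellow carrier's top, axes and sizes as for blue; up at the start. Every carrier has a push-push catch: its top is 104 mm above the table when up (a red band shows round its foot) and 82 mm when locked (no band). Push the top down to 75 mm or lower (hard stop at 72 mm), then lift off: an up carrier stays locked, a locked one pops up. A push that stops above 79 mm changes nothing.
- green_top (a point): Centre of the green carrier's top, in a reader like the blue one's; locked at the start (82 mm above the table). Not to be pressed.
- white_top (a point): Centre of the white carrier's top, in a reader like the blue one's; up at the start (104 mm above the table). Not to be pressed.

How it is judged:
By the outcome, as a careful person would: the job done as asked, in the order asked, and still so for the second after the job is handed in, with the robot touching nothing.
It also fails if it takes over 32 s, if anything falls off the work surface, if the arm or the gripper's body presses on something with over 40 N, if the wrist force passes 120 N, or if a joint passes its speed limit or range.

## Working session

There is one attempt and no reset: what is moved stays moved. The work goes in short steps, Python scripts to look and compute and a tool call to move; the robot and the scene stay as the last step left them, time stands still between calls to the robot, and variables do not carry over. Pictures are saved under pics/ and viewed, at most 10 in all, crops included, and the job is handed in when it is done.

Besides the shell and the picture viewer there is one more tool, called after "Emit:" by a JSON object that holds its "op" and its "data". step_arm: Moves the arm, as the interface text tells. Its arguments: {"type":"object","properties":{"moves":{"type":"array","items":{"type":"array","items":{"type":"number"}}},"grip_force":{"type":"number"}},"required":["moves"]}

```bash
mkdir -p pics; ls
cat > h.py <<'E'
import numpy as np,cv2
from bench import r
def save(n,f): cv2.imwrite(n,cv2.cvtColor(f["image"],cv2.COLOR_RGB2BGR))
def world(f):
    R=cv2.Rodrigues(np.array(f["rvec"],float))[0];K=f["mtx"];d=f["depth"]
    v,u=np.mgrid[:d.shape[0],:d.shape[1]]
    p=np.stack([(u-K[0,2])/K[0,0]*d,(v-K[1,2])/K[1,1]*d,d],-1)
    return (p-np.ravel(f["tvec"]))@R
E
python3 - <<'E'
from h import *
import pickle
fs={n:r.grab_frame(n) for n in("top","scene")}
pickle.dump(fs,open("f.pkl","wb"))
for n in fs: save(f"pics/{n}.png",fs[n])
o=r.get_obs();print(o)
E
```

```text
pics
{'clock': 0.1, 'joints': array([-1.27013135,  0.47773766,  0.02237347,  1.55636081, -0.01151375,
        1.10931732, -0.08309037]), 'qvel': array([ 0.00050428, -0.00033873, -0.00031167, -0.00350029, -0.00050679,
        0.00074714,  0.00114627]), 'tau': array([ 4.67367325e-03, -5.97765040e+01,  1.61403548e+00, -2.81952918e+01,
        1.28704630e-02,  5.14413288e-03, -2.43628853e-05]), 'tcp_pos': array([0.26810471, 0.61887662, 0.23040651]), 'orientation': array([-6.37586902e-01, -3.07598783e+00,  2.63923476e-03]), 'contact_force': array([ 0.60340132, -1.75727663,  0.31671176]), 'moment': array([-0.0513464 , -0.01482073, -0.01226573]), 'gripper_force': 0.0, 'grip_width': 0.08552436527086546}
```

View pics/top.png

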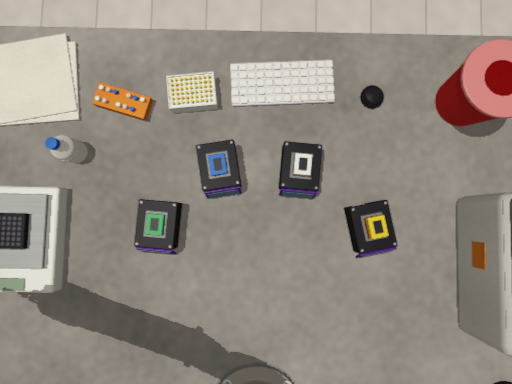

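View pics/scene.png

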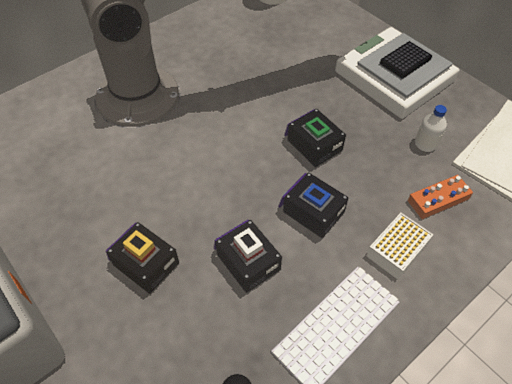

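```bash
cat > m.py <<'E'
from h import *
import pickle
fs=pickle.load(open("f.pkl","rb"))
H={"blue":((100,120,60),(125,255,255)),"yellow":((18,120,90),(32,255,255)),"green":((60,120,50),(85,255,255)),"white":((0,0,190),(180,50,255))}
box={"top":{"blue":(200,145,238,185),"yellow":(355,208,398,245),"green":(138,205,176,240),"white":(285,145,318,180)},
"scene":{"blue":(290,178,345,215),"yellow":(112,225,165,262),"green":(293,112,340,143),"white":(225,222,272,264)}}
res={}
for n,f in fs.items():
    hsv=cv2.cvtColor(f["image"],cv2.COLOR_RGB2HSV);W=world(f)
    R=cv2.Rodrigues(np.array(f["rvec"],float))[0];C=-R.T@np.ravel(f["tvec"])
    print(n,"cam",C.round(3))
    for c,(lo,hi) in H.items():
        x0,y0,x1,y1=box[n][c]
        m=cv2.inRange(hsv[y0:y1,x0:x1],lo,hi)
        # top face only: depth height near the upper level
        z=W[y0:y1,x0:x1,2]; zt=np.median(z[m>0]); m[abs(z-zt)>.006]=0
        pts=cv2.findNonZero(m).astype(np.float32)+[x0,y0]
        hull=cv2.convexHull(pts.astype(np.float32));M=cv2.moments(hull);u=np.array([M["m10"],M["m01"]])/M["m00"]
        ray=R.T@np.linalg.solve(f["mtx"],[*u,1]);ray/=np.linalg.norm(ray)
        P=C+ray*((.104 if c in("yellow","white") else .082)-C[2])/ray[2]
        w=W[pts[:,0,1].astype(int),pts[:,0,0].astype(int)]
        rect=cv2.minAreaRect(w[:,:2].astype(np.float32)*1000)
        print(c,len(pts),u.round(1),"plane",P.round(4),"depth z",round(float(zt),4),"rect",np.round(rect[0],1),np.round(rect[1],1),round(rect[2],1))
        res.setdefault(c,[]).append((C,ray))
for c,((a,d),(b,e)) in res.items():
    s,t=np.linalg.lstsq(np.c_[d,-e],b-a,rcond=None)[0];p,q=a+s*d,b+t*e
    print(c,"tri",((p+q)/2).round(4),"gap mm",round(np.linalg.norm(p-q)*1e3,1))
E
python3 m.py
```

```text
top cam [0.488 0.014 1.019]
blue 224 [217.3 164.1] plane [0.6123 0.106  0.082 ] depth z 0.083 rect [612.4 106.2] [49.2 37.8] 10.5
yellow 301 [376.7 226.7] plane [ 0.4713 -0.27    0.104 ] depth z 0.1044 rect [ 471.1 -270.5] [49.9 40.5] 13.1
green 173 [154.5 223.9] plane [0.4659 0.2512 0.082 ] depth z 0.0825 rect [466.2 251.7] [37.6 47.1] 86.2
white 226 [302.3 163.6] plane [ 0.6149 -0.0956  0.104 ] depth z 0.105 rect [614.5 -95.7] [39.1 48.7] 85.9
scene cam [ 1.003 -0.403  0.986]
blue 258 [316.3 195. ] plane [0.6132 0.1049 0.082 ] depth z 0.0808 rect [611.7 106.3] [49.4 41.4] 9.7
yellow 336 [137.4 243.6] plane [ 0.4731 -0.2718  0.104 ] depth z 0.1019 rect [ 469.5 -271.5] [52.  40.3] 13.4
green 141 [317.6 126.2] plane [0.466  0.2531 0.082 ] depth z 0.0814 rect [461.9 253.2] [41.2 55.3] 83.1
white 252 [247.6 240.8] plane [ 0.6138 -0.0952  0.104 ] depth z 0.1027 rect [612.8 -94.6] [38.6 49.9] 85.8
blue tri [0.6124 0.1061 0.0801] gap mm 0.3
yellow tri [ 0.4712 -0.2712  0.1005] gap mm 0.3
green tri [0.4664 0.2515 0.0833] gap mm 1.5
white tri [ 0.6145 -0.0956  0.1055] gap mm 0.3
```

```bash
cat > d.py <<'E'
from h import *
import sys
def go(*t):
    o=r.get_obs();R=cv2.Rodrigues(o["orientation"])[0]
    print(o["clock"],o["tcp_pos"].round(4),o["contact_force"].round(1),R.round(3).tolist(),o["grip_width"])
    print("shift mm",(R.T@(np.array(t)-o["tcp_pos"])*1000).round(1))
go(*map(float,sys.argv[1:4]))
E
python3 d.py .6125 .106 .15
```

```text
0.1 [0.2681 0.6189 0.2304] [ 0.6 -1.8  0.3] [[-0.918, 0.397, -0.001], [0.397, 0.918, -0.002], [-0.0, -0.002, -1.0]] 0.08552436527086546
shift mm [-519.9 -333.6   81. ]
```

Emit:
{"op": "step_arm", "data": {"moves": [[-20,-13,0,0,0,0,0],[-50,-32,0,0,0,0,0],[-85,-54,0,0,0,0,0],[-120,-77,0,0,0,0,0],[-155,-99,0,0,0,0,0],[-190,-122,0,0,0,0,0],[-225,-144,0,0,0,0,0],[-260,-167,0,0,0,0,0]]}}

```text
clock: 0.9
tcp_pos: [0.4411, 0.3612, 0.231]
orientation: [-0.637, -3.076, 0.001]
contact_force: [0.9, 1.0, -0.3]
grip_width: 0.0003
gripper_force: 0.0
```

Emit:
{"op": "step_arm", "data": {"moves": [[-35,-22,5,0,0,0,0],[-70,-45,15,0,0,0,0],[-105,-67,25,0,0,0,0],[-140,-90,35,0,0,0,0],[-175,-112,45,0,0,0,0],[-210,-135,55,0,0,0,0],[-240,-154,65,0,0,0,0],[-260,-167,75,0,0,0,0]]}}

```text
clock: 1.7
tcp_pos: [0.6138, 0.1028, 0.1556]
orientation: [0.642, 3.075, -0.002]
contact_force: [-0.2, 1.1, 0.3]
grip_width: 0.0001
gripper_force: 0.0
```

Emit:
{"op": "step_arm", "data": {"moves": [[0,0,0,0,0,0,0],[0,0,0,0,0,0,0],[0,0,0,0,0,0,0]]}}

```text
clock: 2.0
tcp_pos: [0.6122, 0.1079, 0.1564]
orientation: [-0.635, -3.076, -0.001]
contact_force: [-0.5, -0.1, -0.4]
grip_width: 0.0001
gripper_force: 0.0
```

```bash
python3 d.py .6125 .106 .09; python3 -c "
from h import *
save('pics/w1.png',r.grab_frame('wrist'))"
```

```text
2.0 [0.6122 0.1079 0.1564] [-0.5 -0.1 -0.4] [[-0.918, 0.396, -0.0], [0.396, 0.918, 0.001], [0.001, 0.001, -1.0]] 9.396640659537846e-05
shift mm [-1.1 -1.6 66.4]
```

View pics/w1.png

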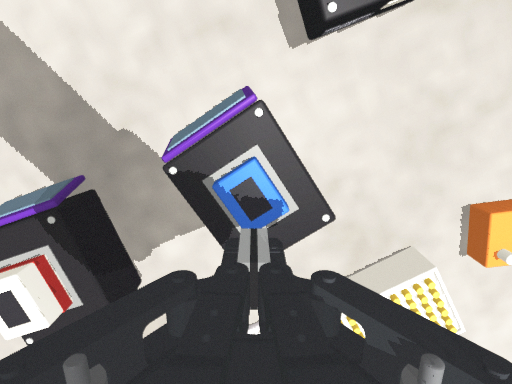

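The wrist view shows the blue carrier's centre at about (252,192), just below and ahead of the finger tips at (255,230), which fits the measured position. Now I'll press it.

Emit:
{"op": "step_arm", "data": {"moves": [[-1,-2,30,0,0,0,0],[-1,-2,55,0,0,0,0],[-1,-2,66,0,0,0,0],[-1,-2,72,0,0,0,0],[-1,-2,76,0,0,0,0],[-1,-2,80,0,0,0,0],[-1,-2,83,0,0,0,0],[-1,-2,83,0,0,0,0]]}}

```text
clock: 2.85
tcp_pos: [0.6133, 0.1045, 0.0737]
orientation: [0.637, 3.075, 0.002]
contact_force: [-0.4, 1.9, 2.2]
grip_width: -0.0
gripper_force: 1.2
```

Emit:
{"op": "step_arm", "data": {"moves": [[0,0,0,0,0,0,0],[0,0,0,0,0,0,0]]}}

```text
clock: 3.05
tcp_pos: [0.6133, 0.1043, 0.0738]
orientation: [0.637, 3.075, 0.001]
contact_force: [-0.1, 0.5, 2.7]
grip_width: 0.0005
gripper_force: 1.2
```

Emit:
{"op": "step_arm", "data": {"moves": [[0,0,1,0,0,0,0],[0,0,1,0,0,0,0]]}}

```text
clock: 3.25
tcp_pos: [0.6133, 0.1041, 0.0725]
orientation: [0.637, 3.075, 0.001]
contact_force: [0.9, 1.5, 2.7]
grip_width: 0.0002
gripper_force: 1.3
```

Emit:
{"op": "step_arm", "data": {"moves": [[0,0,-5,0,0,0,0],[0,0,-12,0,0,0,0],[0,0,-25,0,0,0,0],[0,0,-50,0,0,0,0],[0,0,-90,0,0,0,0],[0,0,-110,0,0,0,0],[0,0,-110,0,0,0,0]]}}

```text
clock: 3.95
tcp_pos: [0.615, 0.1038, 0.1868]
orientation: [0.637, 3.07, 0.004]
contact_force: [0.3, 0.1, 0.7]
grip_width: 0.0003
gripper_force: 0.0
```

```bash
python3 d.py .4715 -.271 .15; python3 -c "
from h import *
f=r.grab_frame('wrist');save('pics/w2.png',f)"
```

```text
3.95 [0.615  0.1038 0.1868] [0.3 0.1 0.7] [[-0.917, 0.398, 0.007], [0.398, 0.917, 0.002], [-0.005, 0.004, -1.0]] 0.00029201469722978194
shift mm [ -17.4 -401.1   35.3]
```

View pics/w2.png

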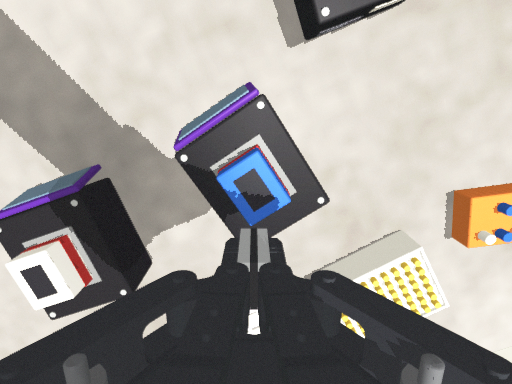

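The red band at about (268,155) shows the blue carrier has popped up. Next is yellow.

Emit:
{"op": "step_arm", "data": {"moves": [[-1,-25,0,0,0,0,0],[-2,-60,0,0,0,0,0],[-4,-95,0,0,0,0,0],[-6,-130,0,0,0,0,0],[-7,-165,0,0,0,0,0],[-9,-200,0,0,0,0,0],[-10,-235,0,0,0,0,0],[-12,-270,0,0,0,0,0]]}}

```text
clock: 4.8
tcp_pos: [0.5146, -0.1497, 0.1813]
orientation: [-0.637, -3.074, 0.0]
contact_force: [0.2, 0.5, -0.2]
grip_width: -0.0
gripper_force: 0.0
```

Emit:
{"op": "step_arm", "data": {"moves": [[-1,-35,3,0,0,0,0],[-3,-70,12,0,0,0,0],[-4,-100,22,0,0,0,0],[-5,-121,32,0,0,0,0],[-5,-131,36,0,0,0,0],[-5,-131,36,0,0,0,0],[-5,-131,36,0,0,0,0],[-5,-131,36,0,0,0,0]]}}

```text
clock: 5.6
tcp_pos: [0.47, -0.2693, 0.1466]
orientation: [0.634, 3.076, 0.001]
contact_force: [-0.0, -0.6, 0.6]
grip_width: 0.0001
gripper_force: 0.0
```

```bash
python3 d.py .4715 -.271 .0725
```

```text
5.6 [ 0.47   -0.2693  0.1466] [-0.  -0.6  0.6] [[-0.919, 0.395, 0.001], [0.395, 0.919, 0.0], [-0.0, 0.001, -1.0]] 0.00013443006623989242
shift mm [-2.  -1.  74.1]
```

Emit:
{"op": "step_arm", "data": {"moves": [[-2,-1,25,0,0,0,0],[-2,-1,36,0,0,0,0],[-2,-1,44,0,0,0,0],[-2,-1,52,0,0,0,0],[-2,-1,60,0,0,0,0],[-2,-1,67,0,0,0,0],[-2,-1,72,0,0,0,0],[-2,-1,73,0,0,0,0]]}}

```text
clock: 6.4
tcp_pos: [0.4706, -0.2724, 0.0729]
orientation: [0.638, 3.076, 0.0]
contact_force: [-0.1, 2.1, 3.1]
grip_width: 0.0
gripper_force: 1.3
```

Emit:
{"op": "step_arm", "data": {"moves": [[0,0,0,0,0,0,0],[0,0,0,0,0,0,0]]}}

```text
clock: 6.6
tcp_pos: [0.4706, -0.2726, 0.0735]
orientation: [0.638, 3.076, -0.0]
contact_force: [-0.0, 2.3, 2.1]
grip_width: -0.0003
gripper_force: 1.2
```

Emit:
{"op": "step_arm", "data": {"moves": [[0,0,1,0,0,0,0],[0,0,1,0,0,0,0],[0,0,1,0,0,0,0]]}}

```text
clock: 6.9
tcp_pos: [0.4706, -0.2726, 0.0724]
orientation: [0.638, 3.076, -0.0]
contact_force: [0.7, 1.4, 3.0]
grip_width: -0.0
gripper_force: 1.3
```

Emit:
{"op": "step_arm", "data": {"moves": [[0,0,-5,0,0,0,0],[0,0,-12,0,0,0,0],[0,0,-25,0,0,0,0],[0,0,-50,0,0,0,0],[0,0,-90,0,0,0,0],[0,0,-120,0,0,0,0],[0,0,-120,0,0,0,0],[0,0,-120,0,0,0,0]]}}

```text
clock: 7.7
tcp_pos: [0.4706, -0.2727, 0.1934]
orientation: [0.638, 3.074, -0.0]
contact_force: [0.4, 0.6, -0.6]
grip_width: -0.0
gripper_force: 0.0
```

Run:
```python
from h import *
fs={n:r.grab_frame(n) for n in("wrist","scene")}
cv2.imwrite("pics/end.png",cv2.resize(cv2.cvtColor(np.hstack([fs["wrist"]["image"],fs["scene"]["image"]]),cv2.COLOR_RGB2BGR),(800,300),interpolation=cv2.INTER_AREA))
W=world(fs["wrist"]);hsv=cv2.cvtColor(fs["wrist"]["image"],cv2.COLOR_RGB2HSV)
m=cv2.inRange(hsv,(18,120,90),(32,255,255))>0
print(r.get_obs()["tcp_pos"],"yellow z",np.percentile(W[m][:,2],[5,50,95]))
f=fs["scene"];W=world(f)
for u,v in((316,187),(317,120)): print(u,v,np.max(W[v-12:v+25,u-20:u+20,2]))
```

```text
[ 0.46966914 -0.27210467  0.19164357] yellow z [0.07656249 0.08259829 0.08391732]
316 187 0.9858760934073176
317 120 0.9858760934073176
```

View pics/end.png

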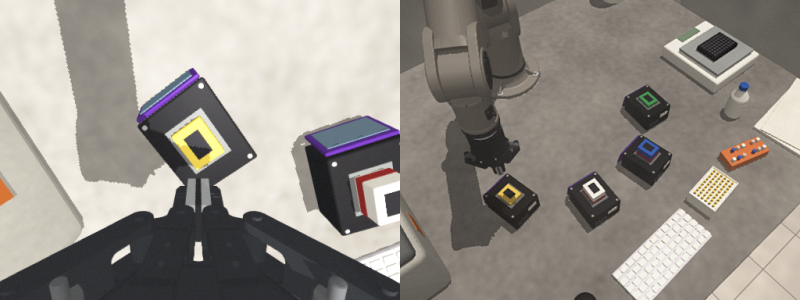

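The yellow carrier, at (197,142) in the left half, shows no band and measures 82.6 mm, so it is locked. In the right half, blue at (647,147) is up, white at (594,188) is up and green at (648,99) is still down.

```bash
python3 -c "
from bench import r
print(r.hand_in())"
```

```text
the job is handed in; nothing more can be done
None
```

I pressed blue first and it popped up, then pressed yellow and it locked down (top measured at 82.6 mm); green and white were not pressed, and I handed the job in at about 8 s.

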